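# Discharge a board in a clamshell jig, pin the jig shut and hold it

### The arm

A 6-joint arm with a two-finger parallel gripper is mounted at the origin on a cart in front of the work surface, level with it; the furniture and walls round the work are solid. World frame = base frame: x ahead of the robot, y to its left, z up, the work surface at z = 0. Lengths are in mm, angles in degrees, forces in N, time in s.
With the tool pointing down it reaches from about 300 to 850 mm from the base axis. Payload 4.2 kg.
Tool frame: the origin (TCP) lies at the very end of the fingers, on their centre line; the grasp point (between the pads) lies 19 mm behind it (env.grasp_offset is the distance from the TCP to the grasp point, in mm); z points along the fingers, y is the line along which they close (so a half turn about z gives the same grasp; the last joint's range is limited). The gripper opens to 91 mm and grips with 3 to 60 N. Pads are 32 mm wide; open, the fingers measure 118 mm over their backs; the gripper's body (76 mm by 178 mm) begins 60 mm behind the grasp point.
Start: joints at [64.4, 18.312, 89.639, -0, 72.044, -1.146], TCP at [238.031, 523.435, 213.976] pointing down, gripper open.
Joint ranges: [-177.97, 177.97], [-48.28, 115.42], [12.27, 149.76], [-77.06, 257.06], [2.81, 150.46], [-146.56, 146.56]. Speed limits (degrees/s): [147.25, 147.25, 180, 180, 180, 180].

### API

Orientations are given as [roll, pitch, yaw] about the fixed x, y, z axes, in that order (R = Rz(yaw) Ry(pitch) Rx(roll)).
In Python, from workcell import env gives the robot as it stands. The module is installed in compiled form; this text tells all that it offers.
- The arm moves only by the tool send_rows, never from a script. Its argument "motion" is a list of rows, each an object of numbers: "tx", "ty", "tz": the shift along the tool's x, y, z in units of 500 mm (1.0 is 500 mm); "rx", "ry", "rz": the turn, a rotation vector about the tool's x, y, z in units of 30 degrees (1.0 is 30 degrees); "gripper": the closure, from -1 (fully open) to 1 (shut). In form: [{"tx": .., "ty": .., "tz": .., "rx": .., "ry": .., "rz": .., "gripper": ..}, ...]. A call has 1 to 12 rows; each row shifts and turns the commanded pose from where the row before left it, along the tool's axes as they then stand; what a row does not reach is not made up. A row lasts 1/8 s, in which the tool goes at most 62.5 mm and 10.7 degrees, less where a joint would pass 70% of its speed; a pose out of reach is approached as far as the arm can. A call with a number of a shift or a turn outside -1 to 1 is refused whole. A call with a gripper value outside its range is refused whole. The fingers move at their own pace and stop on an object; "grip_force" is the grip in N (left out, the last holds). Time passes only in rows, so rows that do not move let the fingers close. It gives the time, the measured TCP pose, the force, the opening and the grip force at its end, in the units of the state.
- env.state(): the state, without advancing time (a new reading comes with each control period).
- env.grab_frame(name): name is "scene" or "top" or "wrist"; returns a dict with "frame" (420x560x3 uint8, red, green, blue), "vertical_fov" (degrees; the focal length in pixels is half the picture's height over the tangent of half this angle, whatever the lens; pixels are square), "cx", "cy" (the principal point, pixels), "rvec" (rotation vector, rad) and "tvec" (3), from world to camera coordinates, as OpenCV has them; the wrist camera has in their place "T_tool_cam" (4x4, takes a point from camera to tool coordinates, whose origin is the TCP and whose axes are the flange's). Camera axes: x right, y down, z forward; pixel columns grow to the right and rows downward; lengths in mm; the calibration is good to about 2 mm. A picture is of the moment at which its call begins: read the wrist's pose just before it. There is no depth.
- env.job_done(): hands the job in; it is judged then, once.
The state is a dict: "time_s": time; "qpos": joint angles; "qvel": joint speeds; "effort": joint torques, N m; "ee_pos": TCP position; "ee_rot": TCP orientation; "force": force on the tool from outside, world axes, zero at the start; "torque": the same for the moment, N m; "gripper_width": finger opening in mm; "gripper_force": force on a finger pad.
Only numpy, scipy, OpenCV 4.12 (cv2) and the standard library are available. Lean on these libraries where they do the work, as an engineer would, in place of code of your own. Each camera call takes 0.05 s, during which the arm holds its last target. There are 200 camera calls.

### The job

Take the orange-handled steel pin from its stand and, with its tip, push first the red and then the blue sprung stud on the circuit board down by a few millimetres for a moment, to discharge the board. Then swing the jig's lid shut, put the same pin down through the hole in the lid's tongue and into the hole below it until the pin's collar presses the sprung lid fully down. Finish while still gripping the pin's handle and pressing, so that the lid is kept fully shut; leave the other things on the bench where they are.

Things in the scene. Friction and masses are not known exactly. Their poses are not given: they have to be found in the camera images.
- pin_handle (a point): Centre of the square orange handle (24 x 24 mm, 46 mm tall) of the loose locking pin, which starts upright in its stand: 68 mm above the pin's tip, 28 mm above the underside of the steel collar (27 mm across, 5 mm thick) on which the handle sits. z runs from the tip up along the pin, x and y are square to the handle's flat sides. About 90 g.
- pin_tip (a point): The tip of the pin, 68 mm below the handle's centre, same axes. The steel shaft is 10 mm in diameter and 40 mm long below the collar; its last 8 mm taper to the 5 mm flat tip.
- pin_stand: Fixed grey block 56 x 56 mm, 54 mm high, with a 14 mm through hole down its middle; the pin's collar rests on its top. Origin under its centre, z up.
- jig: Fixed clamshell board jig, 172 mm long (x), 110 mm wide (y): dark base 30 mm high with a green board on it (top at 33 mm), and at the front (-x) an aluminium block 46 x 50 mm, 46 mm high, with the pin hole. Origin under its centre, z up; hinge along y at the back (+x). Above it swing the clear pressure plate and the blue lid.
- jig_hinge (a point): Middle of the hinge axis, 70 mm behind (+x) and 48 mm above the jig's origin; same axes as the jig.
- jig_hole (a point): Centre of the mouth of the pin hole in the jig's front block, 65 mm in front (-x) of the jig's origin, 46 mm up; 13 mm in diameter with a 2 mm chamfer, 40 mm deep, right through; same axes as the jig, z up. With the collar on the fully shut lid the pin's tip is 28 mm below this point.
- lid_hole (a point): Centre of the 14 mm through hole on the top face of the lid's aluminium tongue (44 x 44 x 8 mm), 135 mm from the hinge axis, 10 mm above the plane through it. Moves with the lid; z is its outward normal, x points to the hinge. Lid fully shut: 12 mm above jig_hole; lid resting on its springs: about 20 mm above it, leaning 0.06 rad.
- lid_strip (a point): Centre of the dark rubber push strip (20 x 60 mm) on the outer face of the blue lid, 98 mm from the hinge axis and 10 mm above the plane through that axis. The blue lid is 110 x 100 mm, 8 mm thick; z is its outward normal, x points towards the hinge.
- pressure_plate (a joint): Angle (rad) of the clear inner pressure plate and the lid on it: 0 shut, grows as they swing up and back, up to 1.5. The hinge is stiff and stays where it is left; moving it takes about 2 N at the push strip.
- lid (a joint): Angle (rad) by which springs hold the outer lid off the pressure plate about the same hinge axis: 0.06 left alone, 0 pressed fully down. The lid's tilt is this plus the pressure plate's angle. With the plate shut, pressing the lid down at its hole takes about 3 N to start and about 9 N to reach 0.
- red_top (a point): Centre of the top face of the red sprung stud on the board, 13 mm in diameter, standing up out of a wider red socket; top about 43 mm above the bench, z up. Red and blue may be on either side.
- blue_top (a point): The same for the blue stud.
- red_stud (a joint): How far the red stud is pushed down (m): 0 free, 0.004 at its stop; takes 0.8 N to start and 2.4 N to reach the stop. 0.0015 or more counts as touched.
- blue_stud (a joint): The same for the blue stud.
- logger_box: Fixed yellow field logger left of the work, a box of about 305 x 221 mm, 120 mm high, with two thin upright antennas up to 360 mm above the bench: pass over it above that, or in front of it. Origin under its centre.
- dust_monitor: Fixed yellow instrument left of the jig, about 180 x 194 mm, 120 mm high, with fittings on top up to 205 mm above the bench. Origin under its centre.
- screwdriver_a: Red-handled screwdriver, 210 mm long, lying; origin under its middle. Bystander, loose.
- multimeter: Orange and black multimeter, 142 x 70 x 45 mm, lying; origin under its centre. Bystander, loose.
- vial_blue: Brown vial with a blue cap, 24 mm across, 62 mm high; origin under its centre. Bystander, loose.
- cassette: Round white and red filter cassette, 54 mm across, 27 mm high; origin under its centre. Bystander, loose.

How it is judged (in metres and radians):
On the way, in this order (a step that is already met when the one before it is completed fails the run):
1. the pin's tip pushes the red stud down (value of joint red_stud above 0.0015 m and contact force between pin and red_stud above 0.3 N and horizontal distance between pin_tip and red_top below 0.0075 m), for 0.1 s.
2. then the pin's tip pushes the blue stud down (value of joint blue_stud above 0.0015 m and contact force between pin and blue_stud above 0.3 N and horizontal distance between pin_tip and blue_top below 0.0075 m), for 0.1 s.
3. then the lid and pressure plate are swung shut (value of joint pressure_plate below 0.02 rad), for 0.2 s.
4. then the pin goes through the lid's hole into the jig's hole (z of pin_tip in the frame of jig_hole below -0.022 m and horizontal distance between pin_tip and jig_hole below 0.006 m), for 0.2 s.
At the end, for the whole second after the job is handed in: The fingers still hold the pin (over 2 N) and the pin presses on the lid with over 4 N; pressure plate shut within 0.02 rad, lid pressed down within 0.015 rad; pin tip at least 22 mm below the mouth of the jig's hole and within 6 mm of its axis (all of step 4 and value of joint pressure_plate below 0.02 rad and value of joint lid below 0.015 rad and contact force between the fingers and pin above 2 N and contact force between pin and lid above 4 N); the arm keeps its last pose, push and grip.
It fails at once if a bystander is moved by more than 30 mm (distance of any of screwdriver_a, multimeter, vial_blue, cassette from where it was at the start of the episode above 0.03 m).
It also fails if it takes over 66 s, if anything falls off the work surface, if the arm or the gripper's body presses on something with over 40 N, if the wrist force passes 120 N, or if a joint passes its speed limit or range.

## Working session

There is one attempt and no reset: what is moved stays moved. The work goes in short steps, Python scripts to look and compute and a tool call to move; the robot and the scene stay as the last step left them, time stands still between calls to the robot, and variables do not carry over. Pictures are saved under pics/ and viewed, at most 12 in all, crops included, and the job is handed in when it is done.

Besides the shell and the picture viewer there is one more tool, called as name(argument=value, ...), one argument or row to a line, values as JSON. send_rows: Moves the arm, as the interface text tells. Shifts and turns lie within -1 to 1; 1 stands for 500 mm of shift or 30 degrees of turn. Its arguments: {"type":"object","properties":{"motion":{"type":"array"},"grip_force":{"type":"number"}},"required":["motion"]}

```bash
mkdir -p pics; cat > h.py <<'E'
import numpy as np, cv2
from workcell import env
from scipy.spatial.transform import Rotation as R
def cam(n):
    s=env.state(); g=env.grab_frame(n); H=g["frame"].shape[0]
    f=H/2/np.tan(np.radians(g["vertical_fov"])/2)
    if "rvec" in g:
        Rc=cv2.Rodrigues(np.array(g["rvec"],float))[0]; t=np.array(g["tvec"],float).ravel()
        Rw=Rc.T; o=-Rc.T@t
    else:
        T=np.array(g["T_tool_cam"]); Rt=R.from_euler('xyz',s["ee_rot"],degrees=True).as_matrix()
        Rw=Rt@T[:3,:3]; o=np.array(s["ee_pos"])+Rt@T[:3,3]
    return dict(im=g["frame"],f=f,cx=g["cx"],cy=g["cy"],R=Rw,o=o)
def ray(c,u,v): return c["R"]@np.array([(u-c["cx"])/c["f"],(v-c["cy"])/c["f"],1])
def onz(c,u,v,z):
    d=ray(c,u,v); return c["o"]+d*(z-c["o"][2])/d[2]
def proj(c,p):
    q=c["R"].T@(np.array(p,float)-c["o"]); return c["f"]*q[0]/q[2]+c["cx"],c["f"]*q[1]/q[2]+c["cy"]
def tri(c1,a,c2,b):
    d1=ray(c1,*a);d2=ray(c2,*b)
    s=np.linalg.lstsq(np.c_[d1,-d2],c2["o"]-c1["o"],rcond=None)[0]
    p,q=c1["o"]+s[0]*d1,c2["o"]+s[1]*d2
    return (p+q)/2,np.linalg.norm(p-q)
def blobs(c,lo,hi,amin=20):
    hsv=cv2.cvtColor(c["im"],cv2.COLOR_RGB2HSV); m=cv2.inRange(hsv,lo,hi)
    n,l,st,ce=cv2.connectedComponentsWithStats(m)
    return [(st[i].tolist(),ce[i].round(1).tolist()) for i in range(1,n) if st[i][4]>=amin]
def save(c,n,box=None,k=1):
    im=c["im"]
    if box: im=im[box[1]:box[3],box[0]:box[2]]
    cv2.imwrite(f"pics/{n}.png",cv2.resize(im[:,:,::-1],None,fx=k,fy=k,interpolation=cv2.INTER_CUBIC))
E
python3 - <<'E'
from h import *
import pickle
a={n:cam(n) for n in("scene","top","wrist")}
pickle.dump(a,open("c0.pkl","wb"))
for n in a: save(a[n],n); print(n,a[n]["o"].round(),a[n]["f"])
print(env.state(),env.grasp_offset)
E
```

```text
scene [ -216. -1166.   914.] 534.2951204044634
top [ 240. -235. 1304.] 410.54930035527326
wrist [176. 551. 384.] 343.9221388131417
{'time_s': 0.15, 'qpos': array([ 6.44005017e+01,  1.83436462e+01,  8.96900904e+01, -2.16537686e-03,
        7.20437342e+01, -1.14711579e+00]), 'qvel': array([-0.10371766, -0.04551718, -0.2493184 , -0.03755574,  0.04266616,
        0.03165239]), 'effort': array([ 6.17458081e-04, -4.12779415e+01, -2.32153630e+01,  7.27913808e-02,
        4.33525967e-02, -8.00126122e-05]), 'ee_pos': array([237.87200265, 523.07597053, 213.31097224]), 'ee_rot': array([-1.79922504e+02,  5.07655150e-04,  1.55548287e+02]), 'force': array([ 0.00883117, -0.27168236,  0.03153291]), 'torque': array([-0.01887679,  0.01080621,  0.06652714]), 'gripper_force': 0.0, 'gripper_width': 91.22235103234839} 18.8
```

View pics/scene.png

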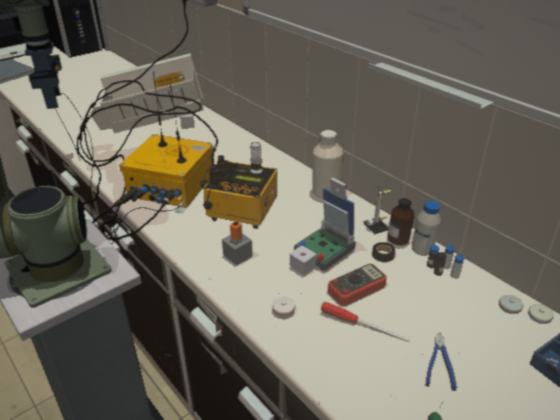

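View pics/top.png

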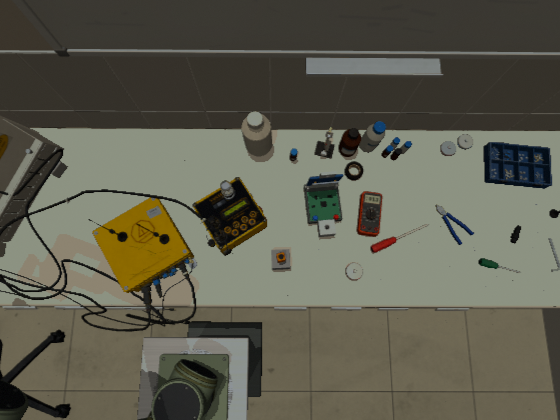

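The scene view shows the pin in its stand at about (237,245), and the jig with its lid open at (325,240). In the top view the stand is at (281,259), the jig block at (327,228) and the board at (323,205). I'll take coarse positions from these.

```bash
python3 - <<'E'
from h import *
import pickle
a=pickle.load(open("c0.pkl","rb"));t,s=a["top"],a["scene"]
save(t,"topc",(260,160,400,280),5)
for n,c,b in(("top",t,(260,160,400,280)),("scene",s,(200,170,380,310))):
  for k,lo,hi in(("or",(5,150,120),(16,255,255)),("gr",(45,60,40),(90,255,255)),("bl",(100,120,60),(125,255,255)),("rd",(0,150,90),(4,255,255)),("rd2",(172,150,90),(180,255,255))):
    print(n,k,[x for x in blobs(c,lo,hi,6) if b[0]<x[1][0]<b[2] and b[1]<x[1][1]<b[3]])
E
```

```text
top or []
top gr [([307, 190, 34, 31, 771], [323.0, 204.5])]
top bl [([335, 174, 8, 3, 14], [338.6, 175.2]), ([310, 176, 9, 3, 17], [314.2, 177.4]), ([313, 216, 5, 5, 19], [314.8, 217.6])]
top rd [([334, 215, 4, 4, 13], [335.8, 216.4]), ([372, 237, 24, 15, 166], [383.3, 244.0])]
top rd2 []
scene or [([231, 223, 10, 7, 40], [235.4, 225.9]), ([330, 277, 55, 21, 169], [356.2, 288.6])]
scene gr [([304, 230, 41, 31, 529], [322.7, 244.7])]
scene bl [([300, 242, 5, 3, 14], [302.1, 243.1])]
scene rd [([319, 254, 4, 5, 15], [320.8, 256.1])]
scene rd2 []
```

View pics/topc.png

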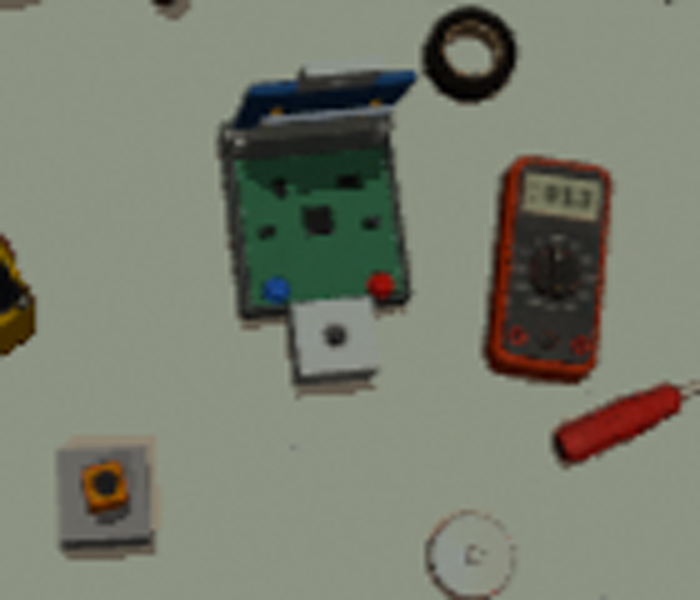

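The crop shows the handle top at about (280.8,257.4), the block hole at (327.2,227), red at (335.8,216.4) and blue at (314.8,217.6). The lid stands roughly upright.

```bash
python3 - <<'E'
from h import *
import pickle
a=pickle.load(open("c0.pkl","rb"));t,s=a["top"],a["scene"];w=a["wrist"]
print("pin",onz(t,280.8,257.4,105)); print("pin tri",tri(t,(280.8,257.4),s,(235.8,223)))
h=onz(t,327.2,227,46);r=onz(t,335.8,216.4,43);b=onz(t,314.8,217.6,43)
print("hole",h,"red",r,"blue",b)
print(tri(t,(335.8,216.4),s,(320.8,255)),tri(t,(314.8,217.6),s,(302.1,242.5)))
d=b-r;print("yaw from studs: ",np.degrees(np.arctan2(-d[0],d[1])),np.linalg.norm(d[:2]))
R0=R.from_euler('xyz',env.state()["ee_rot"],degrees=True).as_matrix();print(R0.round(3))
print("cam off in tool",R0.T@(w["o"]-env.state()["ee_pos"]),R0.T@w["R"])
E
```

```text
pin [ 382.65211828 -256.47717824  105.        ]
pin tri (array([ 382.43998265, -256.38505435,  105.47769615]), np.float64(0.350815857229056))
hole [ 484.78314803 -402.44869103   46.        ] red [ 519.38992446 -430.90162133   43.        ] blue [ 515.33436833 -364.67586931   43.        ]
(array([ 518.70040615, -430.5281391 ,   39.67831685]), np.float64(3.2422347796593862)) (array([ 514.31318742, -364.01975537,   41.24240936]), np.float64(3.1792547471209818))
yaw from studs:  3.504323105058745 66.34981361813949
[[-0.91   0.414 -0.001]
 [ 0.414  0.91  -0.001]
 [-0.    -0.001 -1.   ]]
cam off in tool [  68.17792748   -0.30352669 -170.90356788] [[ 7.90202412e-04 -9.69292474e-01 -2.45909488e-01]
 [ 9.99998015e-01  1.21566812e-03 -1.57837388e-03]
 [ 1.82885025e-03 -2.45907753e-01  9.69291511e-01]]
```

send_rows(
  motion=[
    {"tz": -0.11, "rz": -0.204},
    {"tz": -0.11, "rz": -0.204},
    {"tz": -0.11, "rz": -0.204},
    {"tz": -0.11, "rz": -0.204},
    {"tx": -0.026, "ty": -0.114},
    {"tx": -0.026, "ty": -0.114},
    {"tx": -0.026, "ty": -0.114},
    {"tx": -0.026, "ty": -0.114},
    {"tx": -0.026, "ty": -0.114},
    {"tx": -0.026, "ty": -0.114},
    {"tx": -0.026, "ty": -0.114},
    {"tx": -0.026, "ty": -0.114},
  ],
)

```text
invalid input at $.motion[0]: expected keys tx, ty, tz, rx, ry, rz, gripper
```

send_rows(
  motion=[
    {"tx": -0.026, "ty": -0.114},
    {"tx": -0.026, "ty": -0.114},
    {"tx": -0.026, "ty": -0.114},
    {"tx": -0.026, "ty": -0.114},
    {"tx": -0.026, "ty": -0.114},
    {"tx": -0.026, "ty": -0.114},
    {"tx": -0.026, "ty": -0.114, "tz": 0.11},
    {"tz": 0.11},
    {"tz": 0.06},
    {},
  ],
)

```text
invalid input at $.motion[0]: expected keys tx, ty, tz, rx, ry, rz, gripper
```

```bash
python3 - <<'E'
from h import *
import pickle
s=env.state();print(s["time_s"],s["ee_pos"],s["ee_rot"],s["force"])
w=cam("wrist");pickle.dump(w,open("w1.pkl","wb"));save(w,"w1",None,1.4)
print(proj(w,(382.5,-256.4,105)),proj(w,(484.8,-402.4,46)))
E
```

```text
0.15 [237.87200265 523.07597053 213.31097224] [-1.79922504e+02  5.07655150e-04  1.55548287e+02] [ 0.00883117 -0.27168236  0.03153291]
(np.float64(-275.0597458864112), np.float64(591.7573254889475)) (np.float64(-230.95454931625363), np.float64(612.9002857107041))
```

View pics/w1.png

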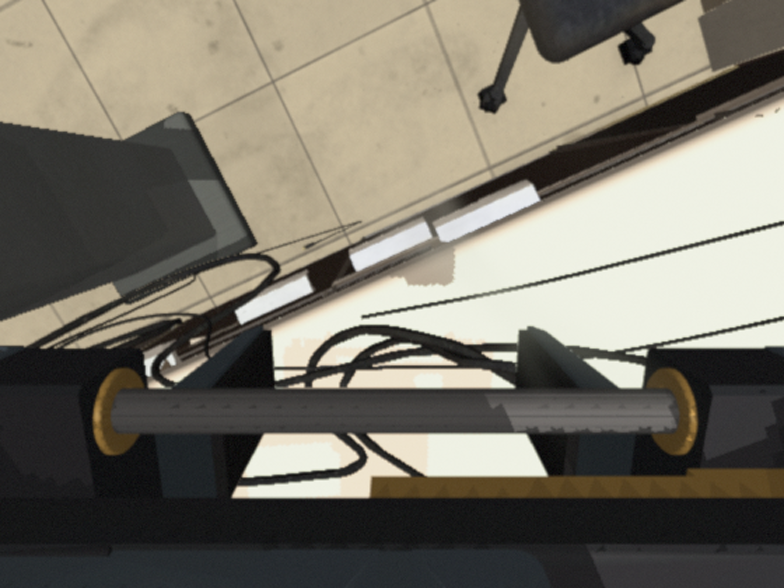

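The rows were refused because every key must be given, so the arm has not moved. This wrist picture is still the start pose: fingers at the bottom, and the view goes to tool +x.

send_rows(
  motion=[
    {"tx": 0, "ty": 0, "tz": -0.11, "rx": 0, "ry": 0, "rz": -0.204, "gripper": -1},
    {"tx": 0, "ty": 0, "tz": -0.11, "rx": 0, "ry": 0, "rz": -0.204, "gripper": -1},
    {"tx": 0, "ty": 0, "tz": -0.11, "rx": 0, "ry": 0, "rz": -0.204, "gripper": -1},
    {"tx": 0, "ty": 0, "tz": -0.11, "rx": 0, "ry": 0, "rz": -0.204, "gripper": -1},
    {"tx": -0.04, "ty": -0.114, "tz": 0, "rx": 0, "ry": 0, "rz": 0, "gripper": -1},
    {"tx": -0.04, "ty": -0.114, "tz": 0, "rx": 0, "ry": 0, "rz": 0, "gripper": -1},
    {"tx": -0.04, "ty": -0.114, "tz": 0, "rx": 0, "ry": 0, "rz": 0, "gripper": -1},
    {"tx": -0.04, "ty": -0.114, "tz": 0, "rx": 0, "ry": 0, "rz": 0, "gripper": -1},
    {"tx": -0.04, "ty": -0.114, "tz": 0, "rx": 0, "ry": 0, "rz": 0, "gripper": -1},
    {"tx": -0.04, "ty": -0.114, "tz": 0, "rx": 0, "ry": 0, "rz": 0, "gripper": -1},
    {"tx": -0.04, "ty": -0.114, "tz": 0, "rx": 0, "ry": 0, "rz": 0, "gripper": -1},
    {"tx": -0.04, "ty": -0.114, "tz": 0, "rx": 0, "ry": 0, "rz": 0, "gripper": -1},
  ],
)

```text
time_s: 1.7
ee_pos: [398.4, 65.6, 434.0]
ee_rot: [180.0, 0.0, -180.0]
force: [0.3, 0.7, 0.1]
gripper_width: 91.1
gripper_force: 0.0
```

send_rows(
  motion=[
    {"tx": -0.04, "ty": -0.114, "tz": 0, "rx": 0, "ry": 0, "rz": 0, "gripper": -1},
    {"tx": -0.04, "ty": -0.114, "tz": 0, "rx": 0, "ry": 0, "rz": 0, "gripper": -1},
    {"tx": -0.04, "ty": -0.114, "tz": 0, "rx": 0, "ry": 0, "rz": 0, "gripper": -1},
    {"tx": -0.04, "ty": -0.114, "tz": 0, "rx": 0, "ry": 0, "rz": 0, "gripper": -1},
    {"tx": -0.04, "ty": -0.114, "tz": 0, "rx": 0, "ry": 0, "rz": 0, "gripper": -1},
    {"tx": -0.04, "ty": -0.114, "tz": 0, "rx": 0, "ry": 0, "rz": 0, "gripper": -1},
    {"tx": -0.04, "ty": -0.114, "tz": 0, "rx": 0, "ry": 0, "rz": 0, "gripper": -1},
    {"tx": 0, "ty": 0, "tz": 0.1, "rx": 0, "ry": 0, "rz": 0, "gripper": -1},
    {"tx": 0, "ty": 0, "tz": 0.1, "rx": 0, "ry": 0, "rz": 0, "gripper": -1},
    {"tx": 0, "ty": 0, "tz": 0.06, "rx": 0, "ry": 0, "rz": 0, "gripper": -1},
    {"tx": 0, "ty": 0, "tz": 0, "rx": 0, "ry": 0, "rz": 0, "gripper": -1},
    {"tx": 0, "ty": 0, "tz": 0, "rx": 0, "ry": 0, "rz": 0, "gripper": -1},
  ],
)

```text
time_s: 3.2
ee_pos: [539.0, -331.8, 305.5]
ee_rot: [-179.9, 0.1, -180.0]
force: [0.7, -0.1, 0.0]
gripper_width: 91.2
gripper_force: 0.0
```

```bash
python3 - <<'E'
from h import *
import pickle
s=env.state();print(s["time_s"],s["ee_pos"],s["ee_rot"],s["force"])
w=cam("wrist");pickle.dump(w,open("w1.pkl","wb"));save(w,"w2",None,1.4)
print(proj(w,(382.5,-256.4,105)),proj(w,(484.8,-402.4,46)))
E
```

```text
3.2 [ 539.02641327 -331.77750848  305.54116606] [-1.79925262e+02  1.25245887e-01 -1.79968917e+02] [ 0.72208488 -0.13327877  0.03749014]
(np.float64(360.1468007195197), np.float64(37.2649829148601)) (np.float64(225.42465754405794), np.float64(141.52353318059505))
```

View pics/w2.png

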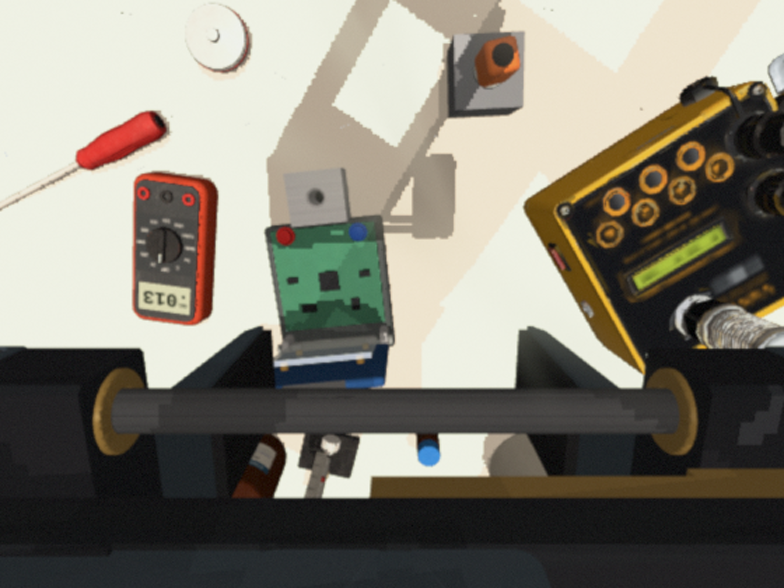

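This view shows the pin handle at about (359,37), the hole at (225.7,140.7), the red stud at (204,168.6) and the blue stud at (255.7,165). These agree with the top view to about 1 px. Next I'll refine by masks and get the handle yaw.

```bash
python3 - <<'E'
from h import *
import pickle
w=pickle.load(open("w1.pkl","rb"));t=pickle.load(open("c0.pkl","rb"))["top"]
for k,lo,hi,z in(("rd",(0,150,60),(6,255,255),43),("bl",(100,110,60),(125,255,255),43)):
  for st,c in blobs(w,lo,hi,20):
    if 190<c[0]<280 and 150<c[1]<190: print(k,st,c,onz(w,*c,z))
print("hole",onz(w,225.7,140.7,46)); print("pin",onz(w,359.3,37.1,105))
# crops of handle (both views) and lid
a=w["im"][15:75,325:385]; b=t["im"][240:280,261:301]; c=w["im"][140:290,175:300]
f=lambda x,s:cv2.resize(x[:,:,::-1],s,interpolation=cv2.INTER_CUBIC)
cv2.imwrite("pics/crop.png",np.hstack([f(a,(400,400)),f(b,(400,400))]))
E
```

```text
rd [197, 162, 14, 13, 133] [203.6, 168.0] [ 517.43067004 -431.58011711   43.        ]
bl [249, 159, 13, 13, 134] [255.1, 165.4] [ 514.07582571 -366.84202219   43.        ]
hole [ 483.81540102 -402.02459008   46.        ]
pin [ 382.35298836 -257.2399709   105.        ]
```

View pics/crop.png

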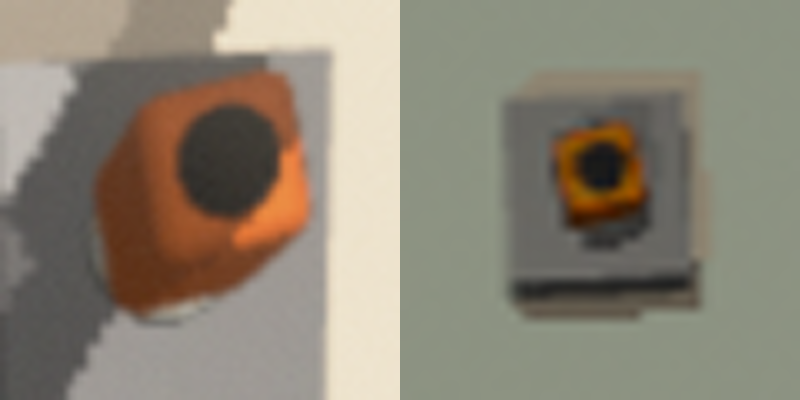

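send_rows(
  motion=[
    {"tx": 0.104, "ty": 0.05, "tz": 0, "rx": 0, "ry": 0, "rz": 0, "gripper": -1},
    {"tx": 0.104, "ty": 0.05, "tz": 0, "rx": 0, "ry": 0, "rz": 0, "gripper": -1},
    {"tx": 0.105, "ty": 0.05, "tz": 0.05, "rx": 0, "ry": 0, "rz": 0, "gripper": -1},
    {"tx": 0, "ty": 0, "tz": 0.1, "rx": 0, "ry": 0, "rz": 0, "gripper": -1},
    {"tx": 0, "ty": 0, "tz": 0.1, "rx": 0, "ry": 0, "rz": -0.19, "gripper": -1},
    {"tx": 0, "ty": 0, "tz": 0.06, "rx": 0, "ry": 0, "rz": -0.19, "gripper": -1},
    {"tx": 0, "ty": 0, "tz": 0, "rx": 0, "ry": 0, "rz": 0, "gripper": -1},
    {"tx": 0, "ty": 0, "tz": 0, "rx": 0, "ry": 0, "rz": 0, "gripper": -1},
  ],
)

```text
time_s: 4.25
ee_pos: [384.1, -257.8, 151.4]
ee_rot: [-179.8, 0.2, -168.6]
force: [-0.4, 0.2, 0.3]
gripper_width: 91.5
gripper_force: 0.0
```

send_rows(
  motion=[
    {"tx": 0.003, "ty": 0.002, "tz": 0.06, "rx": 0, "ry": 0, "rz": 0, "gripper": -1},
    {"tx": 0, "ty": 0, "tz": 0.06, "rx": 0, "ry": 0, "rz": 0, "gripper": -1},
    {"tx": 0, "ty": 0, "tz": 0.054, "rx": 0, "ry": 0, "rz": 0, "gripper": -1},
    {"tx": 0, "ty": 0, "tz": 0, "rx": 0, "ry": 0, "rz": 0, "gripper": -1},
    {"tx": 0, "ty": 0, "tz": 0, "rx": 0, "ry": 0, "rz": 0, "gripper": 1},
    {"tx": 0, "ty": 0, "tz": 0, "rx": 0, "ry": 0, "rz": 0, "gripper": 1},
    {"tx": 0, "ty": 0, "tz": 0, "rx": 0, "ry": 0, "rz": 0, "gripper": 1},
    {"tx": 0, "ty": 0, "tz": 0, "rx": 0, "ry": 0, "rz": 0, "gripper": 1},
    {"tx": 0, "ty": 0, "tz": 0, "rx": 0, "ry": 0, "rz": 0, "gripper": 1},
    {"tx": 0, "ty": 0, "tz": 0, "rx": 0, "ry": 0, "rz": 0, "gripper": 1},
    {"tx": 0, "ty": 0, "tz": 0, "rx": 0, "ry": 0, "rz": 0, "gripper": 1},
    {"tx": 0, "ty": 0, "tz": 0, "rx": 0, "ry": 0, "rz": 0, "gripper": 1},
  ],
  grip_force=50,
)

```text
time_s: 5.75
ee_pos: [380.9, -256.1, 62.2]
ee_rot: [180.0, -0.0, -168.6]
force: [-0.6, 1.0, -0.8]
gripper_width: 23.8
gripper_force: 50.0
```

send_rows(
  motion=[
    {"tx": 0, "ty": 0, "tz": -0.05, "rx": 0, "ry": 0, "rz": 0, "gripper": 1},
    {"tx": 0, "ty": 0, "tz": -0.05, "rx": 0, "ry": 0, "rz": 0, "gripper": 1},
    {"tx": 0, "ty": 0, "tz": -0.1, "rx": 0, "ry": 0, "rz": 0.19, "gripper": 1},
    {"tx": 0, "ty": 0, "tz": 0, "rx": 0, "ry": 0, "rz": 0.19, "gripper": 1},
    {"tx": -0.069, "ty": -0.087, "tz": 0, "rx": 0, "ry": 0, "rz": 0, "gripper": 1},
    {"tx": -0.069, "ty": -0.087, "tz": 0, "rx": 0, "ry": 0, "rz": 0, "gripper": 1},
    {"tx": -0.069, "ty": -0.087, "tz": 0, "rx": 0, "ry": 0, "rz": 0, "gripper": 1},
    {"tx": -0.069, "ty": -0.087, "tz": 0.06, "rx": 0, "ry": 0, "rz": 0, "gripper": 1},
    {"tx": 0, "ty": 0, "tz": 0.04, "rx": 0, "ry": 0, "rz": 0, "gripper": 1},
    {"tx": 0, "ty": 0, "tz": 0, "rx": 0, "ry": 0, "rz": 0, "gripper": 1},
    {"tx": 0, "ty": 0, "tz": 0, "rx": 0, "ry": 0, "rz": 0, "gripper": 1},
  ],
)

```text
time_s: 7.12
ee_pos: [518.7, -429.6, 113.4]
ee_rot: [-180.0, 0.0, -180.0]
force: [-0.1, -0.8, 0.1]
gripper_width: 24.2
gripper_force: 50.0
```

```bash
python3 - <<'E'
from h import *
import pickle
P=[]
for i in range(4):
    P.append(env.state()["ee_pos"]); env.grab_frame("top")
print(np.array(P).round(1))
s=cam("scene");w=cam("wrist");pickle.dump((s,w),open("c2.pkl","wb"))
t=pickle.load(open("c0.pkl","rb"))["scene"]
f=lambda x:cv2.resize(x[200:280,270:350,::-1],(400,400),interpolation=cv2.INTER_CUBIC)
g=cv2.resize(w["im"][100:250,150:300,::-1],(400,400),interpolation=cv2.INTER_CUBIC)
cv2.imwrite("pics/d.png",np.hstack([f(s["im"]),g]))
for n,p in(("red",(518,-431.2,43)),("blue",(514.5,-366,43)),("hole",(484.2,-402.2,46))): print(n,proj(s,p),proj(w,p))
E
```

```text
[[ 518.7 -429.6  113.4]
 [ 518.9 -429.7  114. ]
 [ 519.  -429.7  114.3]
 [ 519.  -429.7  114.3]]
red (np.float64(321.44590667566507), np.float64(254.05272918513242)) (np.float64(281.0041839270967), np.float64(225.39016214883515))
blue (np.float64(303.2604412172244), np.float64(242.14240350876105)) (np.float64(370.6949561157191), np.float64(220.95615308570456))
hole (np.float64(303.7958799932967), np.float64(252.98344521582118)) (np.float64(322.6306574535252), np.float64(179.9415459305658))
```

View pics/d.png

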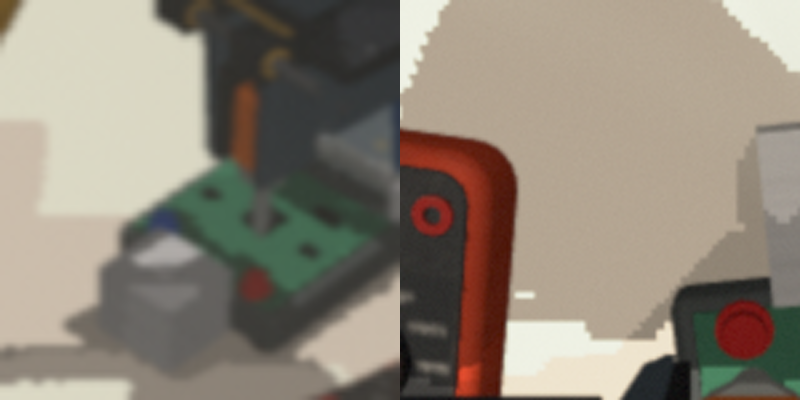

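The left half (scene) shows the pin tip above the board at about (322.4,246.4), with red at (321,255.5). The right half (wrist) shows the red stud at about (279.4,222).

```bash
python3 - <<'E'
from h import *
import pickle
s,w=pickle.load(open("c2.pkl","rb"))
print("tip scene",onz(s,322.4,246.4,66.3),"red scene",onz(s,321,255,43))
for st,c in blobs(w,(0,150,60),(6,255,255),60):
    if 255<c[0]<300 and 200<c[1]<250: print(st,c,onz(w,*c,43))
hsv=cv2.cvtColor(w["im"],cv2.COLOR_RGB2HSV)
for v in range(208,242,2): print(v,' '.join("%3d"%x for x in hsv[v,262:300:2,2]))
E
```

```text
tip scene [ 520.43766468 -430.74259124   66.3       ] red scene [ 514.61709423 -433.17826871   43.        ]
[268, 213, 22, 22, 376] [278.7, 223.3] [ 516.42229886 -432.88086029   43.        ]
208  37  37  37  39  39  38  37  40  38  38  36  39  40  50 124 126 124 126 124
210  38  37  40  40  39  42  42  44  45  45  48  48  48  56 119 125 126 125 125
212  48  48  49  48  49  49  51  62  69  63  62  54  53  54 116 128 129 130 129
214  51  51  50  52  50  73  94 114 118 116 110  89  55  56 102 114 112 108 107
216  50  51  52  54  67 113 115 109  94 103 109 116  97  59  73  74  72  69  68
218  71  70  70  56 107 113  91  96 108 100  94  96 116  91  69  72  70  69  69
220  72  71  69  77 115  94 115 119 120 119 119 103 104 115  61  70  70  71  72
222  70  69  71  98 110 113 119 120 119 119 118 119  99 113  72  70  72  70  71
224  69  70  69 101 109 119 118 119 119 119 119 118 111 110  76  71  72  72  69
226  70  72  69  90 108 117 118 119 118 117 119 116 117 111  60  71  68  70  72
228  71  68  71  60 111 115 118 119 117 117 116 117 112 108  66  72  70  71  71
230  70  70  70  69  91 112 118 116 119 118 117 118 106  64  69  69  69  70  71
232  67  70  71  72  68  86 109 116 114 116 115 108  75  70  72  72  71  70  72
234  66  73  72  71  70  71  60  78  93  92  69  69  70  72  72  70  70  70  70
236  65  74  74  76  75  75  75  74  71  74  72  72  72  72  72  73  71  72  71
238  78 128 130 128 130 129 130 130 104  79  69  71  71  71  69  72  72  70  70
240  93 132 132 132 134 132 127 103  69  68  68  67  65  70  73  70  72  70  70
```

send_rows(
  motion=[
    {"tx": 0.003, "ty": -0.004, "tz": 0.02, "rx": 0, "ry": 0, "rz": 0, "gripper": 1},
    {"tx": 0, "ty": 0, "tz": 0.02, "rx": 0, "ry": 0, "rz": 0, "gripper": 1},
    {"tx": 0, "ty": 0, "tz": 0.008, "rx": 0, "ry": 0, "rz": 0, "gripper": 1},
    {"tx": 0, "ty": 0, "tz": 0.005, "rx": 0, "ry": 0, "rz": 0, "gripper": 1},
    {"tx": 0, "ty": 0, "tz": 0, "rx": 0, "ry": 0, "rz": 0, "gripper": 1},
    {"tx": 0, "ty": 0, "tz": 0, "rx": 0, "ry": 0, "rz": 0, "gripper": 1},
    {"tx": 0, "ty": 0, "tz": 0, "rx": 0, "ry": 0, "rz": 0, "gripper": 1},
  ],
)

```text
time_s: 8.3
ee_pos: [516.6, -431.4, 86.9]
ee_rot: [180.0, -0.0, -180.0]
force: [-2.4, 1.5, 4.7]
gripper_width: 23.7
gripper_force: 50.0
```

```bash
python3 - <<'E'
from h import *
import pickle
s=cam("scene"); w=cam("wrist")
st=env.state();print(st["ee_pos"],st["force"])
pickle.dump((s,w),open("c3.pkl","wb"))
E
```

```text
[ 516.63432896 -431.35012312   86.94755283] [-2.34305953  0.72382407  4.82823873]
```

Red is down at its stop (4.8 N, tip at about 39 mm). Next is blue.

send_rows(
  motion=[
    {"tx": 0, "ty": 0, "tz": -0.035, "rx": 0, "ry": 0, "rz": 0, "gripper": 1},
    {"tx": 0.004, "ty": 0.065, "tz": 0, "rx": 0, "ry": 0, "rz": 0, "gripper": 1},
    {"tx": 0.0035, "ty": 0.066, "tz": 0, "rx": 0, "ry": 0, "rz": 0, "gripper": 1},
    {"tx": 0, "ty": 0, "tz": 0, "rx": 0, "ry": 0, "rz": 0, "gripper": 1},
    {"tx": 0, "ty": 0, "tz": 0.022, "rx": 0, "ry": 0, "rz": 0, "gripper": 1},
    {"tx": 0, "ty": 0, "tz": 0.008, "rx": 0, "ry": 0, "rz": 0, "gripper": 1},
    {"tx": 0, "ty": 0, "tz": 0.005, "rx": 0, "ry": 0, "rz": 0, "gripper": 1},
    {"tx": 0, "ty": 0, "tz": 0, "rx": 0, "ry": 0, "rz": 0, "gripper": 1},
    {"tx": 0, "ty": 0, "tz": 0, "rx": 0, "ry": 0, "rz": 0, "gripper": 1},
    {"tx": 0, "ty": 0, "tz": 0, "rx": 0, "ry": 0, "rz": 0, "gripper": 1},
  ],
)

```text
time_s: 9.65
ee_pos: [513.5, -366.9, 86.9]
ee_rot: [-180.0, 0.0, 180.0]
force: [-1.9, 0.8, 4.7]
gripper_width: 23.3
gripper_force: 50.0
```

```bash
python3 - <<'E'
from h import *
import pickle
s=cam("scene"); w=cam("wrist");T=cam("top")
st=env.state();print(st["ee_pos"],st["force"])
pickle.dump((s,w,T),open("c4.pkl","wb"))
s0=pickle.load(open("c3.pkl","rb"))[0]
f=lambda x:cv2.resize(x["im"][205:265,280:340,::-1],(400,400),interpolation=cv2.INTER_CUBIC)
cv2.imwrite("pics/e.png",np.hstack([f(s0),f(s)]))
g=lambda x,b,z:cv2.resize(x["im"][b[1]:b[3],b[0]:b[2],::-1],z,interpolation=cv2.INTER_CUBIC)
c0=pickle.load(open("c0.pkl","rb"))
cv2.imwrite("pics/lid.png",np.hstack([g(c0["scene"],(300,170,370,240),(400,400)),g(c0["top"],(300,165,350,215),(400,400))]))
E
```

```text
[ 513.46515646 -366.86982157   86.8941853 ] [-1.26063058  0.90484363  4.94519408]
```

View pics/e.png

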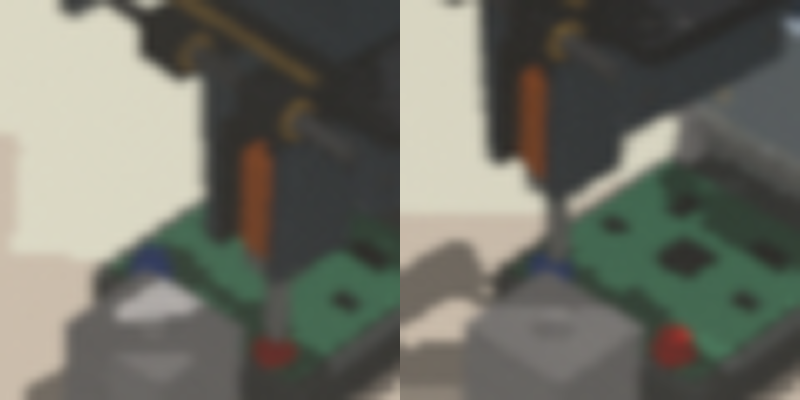

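View pics/lid.png

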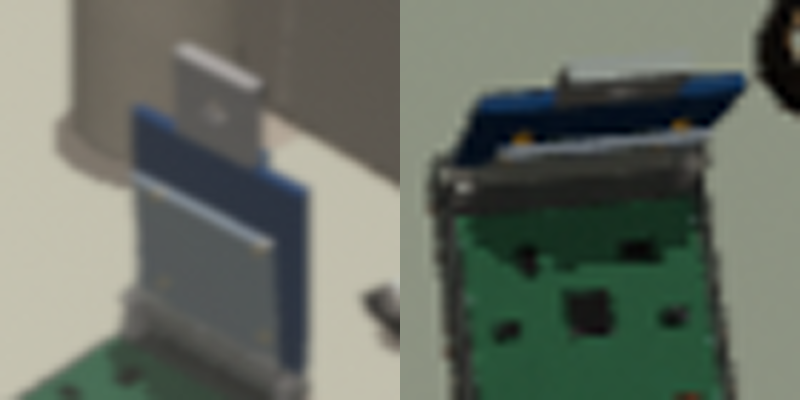

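Both pictures show the tip centred on its stud, and the blue reading is the same (4.9 N, at the stop). The lid crop shows the tongue's end at scene (338.5,182) and top (328.5,174).

```bash
python3 - <<'E'
from h import *
import pickle
a=pickle.load(open("c0.pkl","rb"));s,t=a["scene"],a["top"]
p,e=tri(s,(338.5,182),t,(328.5,174));print("tongue end",p,e)
yaw=np.radians(3.4)
x=np.array([np.cos(yaw),np.sin(yaw)])
hole=np.array([484.2,-402.2]);hg=hole+135*x;print("hinge",hg)
# wrist estimate of hole from close view c2
print("jig centre y check (studs mid)",(517.9+514.2)/2,(-432.4-366.9)/2)
d=p[:2]-hg; print("along",d@x,"up",p[2]-48,"angle",np.degrees(np.arctan2(p[2]-48,-d@x)))
# tongue inner hole
for r in (1.2,1.3,1.4,1.5):
  q=hg-135*np.cos(r)*x; q3=[q[0],q[1],48+135*np.sin(r)]; print(r,proj(s,q3),proj(t,q3))
E
```

```text
tongue end [ 606.59766448 -389.60280673  201.63930434] 0.4358655930353898
hinge [ 618.96237677 -394.19363957]
jig centre y check (studs mid) 516.05 -399.65
along -12.070682616404 up 153.63930434375067 angle 85.50778063543234
1.2 (np.float64(329.51430817423477), np.float64(197.81634472187483)) (np.float64(330.173029581611), np.float64(189.24572739006706))
1.3 (np.float64(333.11671952502513), np.float64(194.4087927713298)) (np.float64(329.9738641429492), np.float64(184.5413442604162))
1.4 (np.float64(336.76257046103007), np.float64(191.40660515083036)) (np.float64(329.7025570589719), np.float64(179.8452017157075))
1.5 (np.float64(340.4075997950993), np.float64(188.84070483666034)) (np.float64(329.362794149265), np.float64(175.2202518999437))
```

send_rows(
  motion=[
    {"tx": 0, "ty": 0, "tz": -0.123, "rx": 0, "ry": 0, "rz": 0, "gripper": 1},
    {"tx": 0, "ty": 0, "tz": -0.123, "rx": 0, "ry": 0, "rz": 0, "gripper": 1},
    {"tx": 0, "ty": 0, "tz": -0.123, "rx": 0, "ry": 0, "rz": 0, "gripper": 1},
    {"tx": 0, "ty": 0, "tz": 0, "rx": 0, "ry": 0, "rz": 0, "gripper": 1},
    {"tx": -0.091, "ty": -0.018, "tz": 0, "rx": 0, "ry": 0, "rz": 0, "gripper": 1},
    {"tx": -0.091, "ty": -0.018, "tz": 0, "rx": 0, "ry": 0, "rz": 0, "gripper": 1},
    {"tx": -0.091, "ty": -0.018, "tz": 0, "rx": 0, "ry": 0, "rz": 0, "gripper": 1},
    {"tx": 0, "ty": 0, "tz": 0, "rx": 0, "ry": 0, "rz": 0, "gripper": 1},
    {"tx": 0, "ty": 0, "tz": 0.06, "rx": 0, "ry": 0, "rz": 0, "gripper": 1},
    {"tx": 0, "ty": 0, "tz": 0.06, "rx": 0, "ry": 0, "rz": 0, "gripper": 1},
    {"tx": 0, "ty": 0, "tz": 0, "rx": 0, "ry": 0, "rz": 0, "gripper": 1},
    {"tx": 0, "ty": 0, "tz": 0, "rx": 0, "ry": 0, "rz": 0, "gripper": 1},
  ],
)

```text
time_s: 11.3
ee_pos: [649.6, -393.5, 211.5]
ee_rot: [-180.0, 0.0, 180.0]
force: [0.2, 0.1, -0.8]
gripper_width: 23.9
gripper_force: 50.0
```

send_rows(
  motion=[
    {"tx": 0.035, "ty": -0.002, "tz": 0, "rx": 0, "ry": 0, "rz": 0, "gripper": 1},
    {"tx": 0.035, "ty": -0.002, "tz": 0, "rx": 0, "ry": 0, "rz": 0, "gripper": 1},
    {"tx": 0.035, "ty": -0.002, "tz": 0.006, "rx": 0, "ry": 0, "rz": 0, "gripper": 1},
    {"tx": 0.026, "ty": -0.002, "tz": 0.017, "rx": 0, "ry": 0, "rz": 0, "gripper": 1},
    {"tx": 0.026, "ty": -0.002, "tz": 0.017, "rx": 0, "ry": 0, "rz": 0, "gripper": 1},
  ],
)

```text
time_s: 11.92
ee_pos: [572.2, -399.0, 193.5]
ee_rot: [-179.8, 0.3, -180.0]
force: [1.2, 0.3, 1.6]
gripper_width: 23.6
gripper_force: 50.0
```

send_rows(
  motion=[
    {"tx": 0.025, "ty": -0.002, "tz": 0.02, "rx": 0, "ry": 0, "rz": 0, "gripper": 1},
    {"tx": 0.025, "ty": -0.001, "tz": 0.02, "rx": 0, "ry": 0, "rz": 0, "gripper": 1},
    {"tx": 0.017, "ty": -0.001, "tz": 0.022, "rx": 0, "ry": 0, "rz": 0, "gripper": 1},
    {"tx": 0.017, "ty": -0.001, "tz": 0.022, "rx": 0, "ry": 0, "rz": 0, "gripper": 1},
    {"tx": 0.01, "ty": -0.001, "tz": 0.022, "rx": 0, "ry": 0, "rz": 0, "gripper": 1},
    {"tx": 0.01, "ty": -0.001, "tz": 0.022, "rx": 0, "ry": 0, "rz": 0, "gripper": 1},
    {"tx": 0.003, "ty": 0, "tz": 0.016, "rx": 0, "ry": 0, "rz": 0, "gripper": 1},
    {"tx": 0, "ty": 0, "tz": 0.012, "rx": 0, "ry": 0, "rz": 0, "gripper": 1},
    {"tx": 0, "ty": 0, "tz": 0, "rx": 0, "ry": 0, "rz": 0, "gripper": 1},
    {"tx": 0, "ty": 0, "tz": 0, "rx": 0, "ry": 0, "rz": 0, "gripper": 1},
  ],
)

```text
time_s: 13.18
ee_pos: [518.2, -401.6, 112.6]
ee_rot: [180.0, 0.0, -180.0]
force: [0.5, -0.1, -0.1]
gripper_width: 23.8
gripper_force: 50.0
```

send_rows(
  motion=[
    {"tx": 0, "ty": 0, "tz": 0.006, "rx": 0, "ry": 0, "rz": 0, "gripper": 1},
    {"tx": 0, "ty": 0, "tz": 0.004, "rx": 0, "ry": 0, "rz": 0, "gripper": 1},
    {"tx": 0, "ty": 0, "tz": 0, "rx": 0, "ry": 0, "rz": 0, "gripper": 1},
    {"tx": 0, "ty": 0, "tz": 0, "rx": 0, "ry": 0, "rz": 0, "gripper": 1},
    {"tx": 0, "ty": 0, "tz": 0, "rx": 0, "ry": 0, "rz": 0, "gripper": 1},
  ],
)

```text
time_s: 13.8
ee_pos: [518.1, -401.9, 109.0]
ee_rot: [-179.9, 0.1, -180.0]
force: [-1.4, 1.1, 7.0]
gripper_width: 23.9
gripper_force: 50.0
```

The 7 N at the lid means the plate is shut and its springs are being loaded. I'll lift and look at the tongue hole.

send_rows(
  motion=[
    {"tx": 0, "ty": 0, "tz": -0.05, "rx": 0, "ry": 0, "rz": 0, "gripper": 1},
    {"tx": 0, "ty": 0, "tz": -0.05, "rx": 0, "ry": 0, "rz": 0, "gripper": 1},
    {"tx": 0, "ty": 0, "tz": 0, "rx": 0, "ry": 0, "rz": 0, "gripper": 1},
    {"tx": 0, "ty": 0, "tz": 0, "rx": 0, "ry": 0, "rz": 0, "gripper": 1},
    {"tx": 0, "ty": 0, "tz": 0, "rx": 0, "ry": 0, "rz": 0, "gripper": 1},
  ],
)

```text
time_s: 14.42
ee_pos: [517.3, -401.1, 155.9]
ee_rot: [179.9, -0.1, -180.0]
force: [0.8, 0.2, -0.3]
gripper_width: 24.2
gripper_force: 50.0
```

```bash
python3 - <<'E'
from h import *
import pickle
s=cam("scene");T=cam("top");w=cam("wrist")
st=env.state();print(st["ee_pos"],st["ee_rot"],st["force"])
pickle.dump((s,w,T),open("c5.pkl","wb"))
g=lambda x,b,z:cv2.resize(x["im"][b[1]:b[3],b[0]:b[2],::-1],z,interpolation=cv2.INTER_CUBIC)
print(proj(w,(484.2,-402.2,66)),proj(s,(484.2,-402.2,66)))
cv2.imwrite("pics/f.png",np.hstack([g(w,(180,80,380,280),(400,400)),g(s,(270,190,350,270),(400,400))]))
E
```

```text
[ 517.58695435 -401.39829502  156.56411742] [ 1.79937951e+02 -6.80597756e-02 -1.79973616e+02] [ 0.61375618  0.24742332 -1.02896022]
(np.float64(281.7745606002539), np.float64(177.82496210200372)) (np.float64(303.95716202750293), np.float64(246.827449383634))
```

View pics/f.png

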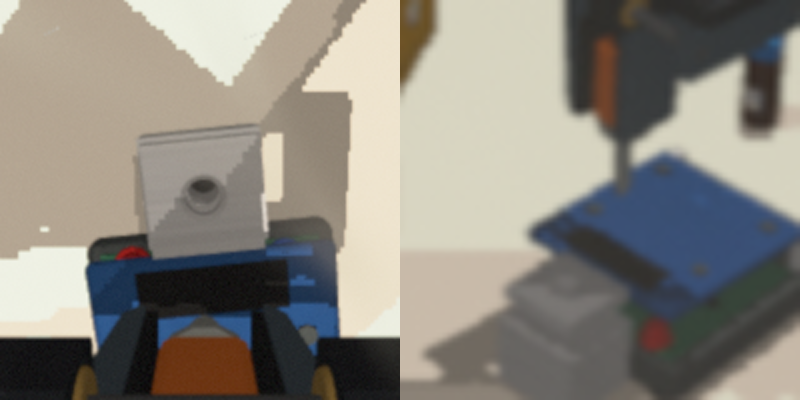

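The wrist view shows the shut lid with the tongue hole at about (281.5,176.5). The scene view shows the tip at about (314.4,228).

```bash
python3 - <<'E'
from h import *
import pickle
s,w,T=pickle.load(open("c5.pkl","rb"))
print("tip scene",onz(s,314.4,227.6,108.5), "TCP-axis proj scene",proj(s,(517.6,-401.4,108.5)),"wrist",proj(w,(517.6,-401.4,108.5)))
print("hole",onz(w,281.5,176.5,66))
hsv=cv2.cvtColor(w["im"],cv2.COLOR_RGB2HSV)
for v in range(234,252,2): print(v,' '.join("%3d/%3d"%(a,b) for a,b in zip(hsv[v,262:304:3,1],hsv[v,262:304:3,2])))
g=s["im"][215:236,306:324].astype(int).sum(2)//3
print(g)
E
```

```text
tip scene [ 519.0027738  -400.77125199  108.5       ] TCP-axis proj scene (np.float64(314.1541232162382), np.float64(227.93694372693395)) wrist (np.float64(282.87989684583044), np.float64(236.36286267856))
hole [ 483.18944247 -402.41025584   66.        ]
234  53/ 34  36/ 35  28/ 36  35/ 36  33/ 31  23/ 33  39/ 33  55/ 23  18/ 14  40/ 19  35/ 22  16/ 16  51/ 20  33/ 23
236  29/ 35  25/ 31  23/ 34  27/ 38   7/ 36   8/ 33   7/ 35  39/ 33 116/ 33 158/ 42 140/ 53 156/ 59 169/ 65 162/ 74
238  68/ 49 107/ 62 129/ 87 146/ 94 151/108 140/104  49/ 78   4/ 63 116/ 81 168/106 168/108 170/108 173/106 170/105
240 163/139 166/137 167/139 168/138 165/141  46/ 77  26/ 68  23/ 68   8/ 68 160/134 165/142 167/142 167/142 166/141
242 166/143 167/139 164/138 166/137 115/104  18/ 70  18/ 70  19/ 67  22/ 70  88/ 96 162/137 167/139 168/140 166/141
244 163/144 168/141 156/131  87/ 91  20/ 77  19/ 94  21/ 95  16/ 95  21/ 97  15/ 85  44/ 81 151/127 168/138 165/141
246 166/143 150/131  34/ 76  21/ 85  18/ 99  23/100  23/100  26/ 98  28/100  23/101  22/ 92   4/ 71 140/120 163/142
248 162/140  21/ 74 110/ 93 103/1
[... 1074 characters left out ...]
 83  83  83  84  84  83]
 [205 197 176 148 125 102  89  84  84  83  82  83  83  84  84  84  84  84]
 [191 172 140 108  93  87  82  81  83  84  84  83  84  84  84  83  84  83]
 [146 123 102  88  85  84  83  83  84  84  85  84  83  84  83  83  84  83]
 [101  89  85  84  84  84  84  84  84  84  83  85  84  84  83  83  84  84]
 [ 82  78  79  80  83  84  84  84  85  84  84  84  84  84  85  84  83  83]
 [ 82  78  76  78  81  83  84  85  84  84  84  84  84  84  85  84  83  83]
 [ 83  82  82  82  83  85  85  85  85  84  84  84  84  84  84  84  83  83]
 [ 77  78  81  83  84  85  85  85  85  85  85  84  85  84  84  84  84  84]
 [ 61  63  69  77  80  82  85  85  85  85  85  85  85  85  84  84  84  85]]
```

send_rows(
  motion=[
    {"tx": 0.072, "ty": -0.001, "tz": 0, "rx": 0, "ry": 0, "rz": 0, "gripper": 1},
    {"tx": 0, "ty": 0, "tz": 0.04, "rx": 0, "ry": 0, "rz": 0, "gripper": 1},
    {"tx": 0, "ty": 0, "tz": 0.03, "rx": 0, "ry": 0, "rz": 0, "gripper": 1},
    {"tx": 0, "ty": 0, "tz": 0.01, "rx": 0, "ry": 0, "rz": 0, "gripper": 1},
    {"tx": 0, "ty": 0, "tz": 0.01, "rx": 0, "ry": 0, "rz": 0, "gripper": 1},
    {"tx": 0, "ty": 0, "tz": 0.01, "rx": 0, "ry": 0, "rz": 0, "gripper": 1},
    {"tx": 0, "ty": 0, "tz": 0, "rx": 0, "ry": 0, "rz": 0, "gripper": 1},
    {"tx": 0, "ty": 0, "tz": 0, "rx": 0, "ry": 0, "rz": 0, "gripper": 1},
  ],
)

```text
time_s: 15.58
ee_pos: [482.1, -402.3, 107.8]
ee_rot: [-180.0, 0.0, -180.0]
force: [0.1, -0.4, -0.1]
gripper_width: 23.7
gripper_force: 50.0
```

send_rows(
  motion=[
    {"tx": 0, "ty": 0, "tz": 0.012, "rx": 0, "ry": 0, "rz": 0, "gripper": 1},
    {"tx": 0, "ty": 0, "tz": 0.012, "rx": 0, "ry": 0, "rz": 0, "gripper": 1},
    {"tx": 0, "ty": 0, "tz": 0.012, "rx": 0, "ry": 0, "rz": 0, "gripper": 1},
    {"tx": 0, "ty": 0, "tz": 0.01, "rx": 0, "ry": 0, "rz": 0, "gripper": 1},
    {"tx": 0, "ty": 0, "tz": 0, "rx": 0, "ry": 0, "rz": 0, "gripper": 1},
    {"tx": 0, "ty": 0, "tz": 0, "rx": 0, "ry": 0, "rz": 0, "gripper": 1},
  ],
)

```text
time_s: 16.32
ee_pos: [482.0, -402.3, 84.6]
ee_rot: [-180.0, 0.0, -180.0]
force: [0.3, 0.6, -0.6]
gripper_width: 23.8
gripper_force: 50.0
```

send_rows(
  motion=[
    {"tx": 0, "ty": 0, "tz": 0.012, "rx": 0, "ry": 0, "rz": 0, "gripper": 1},
    {"tx": 0, "ty": 0, "tz": 0.01, "rx": 0, "ry": 0, "rz": 0, "gripper": 1},
    {"tx": 0, "ty": 0, "tz": 0.01, "rx": 0, "ry": 0, "rz": 0, "gripper": 1},
    {"tx": 0, "ty": 0, "tz": 0.005, "rx": 0, "ry": 0, "rz": 0, "gripper": 1},
    {"tx": 0, "ty": 0, "tz": 0, "rx": 0, "ry": 0, "rz": 0, "gripper": 1},
    {"tx": 0, "ty": 0, "tz": 0, "rx": 0, "ry": 0, "rz": 0, "gripper": 1},
    {"tx": 0, "ty": 0, "tz": 0, "rx": 0, "ry": 0, "rz": 0, "gripper": 1},
  ],
)

```text
time_s: 17.2
ee_pos: [481.2, -402.4, 66.8]
ee_rot: [-180.0, -0.1, -180.0]
force: [-3.5, 1.3, 7.1]
gripper_width: 23.9
gripper_force: 50.0
```

send_rows(
  motion=[
    {"tx": 0.002, "ty": 0, "tz": 0.004, "rx": 0, "ry": 0, "rz": 0, "gripper": 1},
    {"tx": 0, "ty": 0, "tz": 0.003, "rx": 0, "ry": 0, "rz": 0, "gripper": 1},
    {"tx": 0, "ty": 0, "tz": 0, "rx": 0, "ry": 0, "rz": 0, "gripper": 1},
    {"tx": 0, "ty": 0, "tz": 0, "rx": 0, "ry": 0, "rz": 0, "gripper": 1},
    {"tx": 0, "ty": 0, "tz": 0, "rx": 0, "ry": 0, "rz": 0, "gripper": 1},
  ],
)

```text
time_s: 17.82
ee_pos: [481.1, -402.6, 64.9]
ee_rot: [-179.9, 0.1, -180.0]
force: [-4.8, 1.1, 13.5]
gripper_width: 24.0
gripper_force: 50.0
```

send_rows(
  motion=[
    {"tx": 0.002, "ty": 0, "tz": 0.003, "rx": 0, "ry": 0, "rz": 0, "gripper": 1},
    {"tx": 0, "ty": 0, "tz": 0.003, "rx": 0, "ry": 0, "rz": 0, "gripper": 1},
    {"tx": 0, "ty": 0, "tz": 0, "rx": 0, "ry": 0, "rz": 0, "gripper": 1},
    {"tx": 0, "ty": 0, "tz": 0, "rx": 0, "ry": 0, "rz": 0, "gripper": 1},
    {"tx": 0, "ty": 0, "tz": 0, "rx": 0, "ry": 0, "rz": 0, "gripper": 1},
  ],
)

```text
time_s: 18.45
ee_pos: [481.1, -402.8, 64.0]
ee_rot: [-179.8, 0.2, -180.0]
force: [-4.9, 3.8, 23.1]
gripper_width: 23.8
gripper_force: 50.0
```

```bash
python3 - <<'E'
from h import *
s=cam("scene");w=cam("wrist")
for i in range(3):
  st=env.state();print(st["ee_pos"],st["force"],st["gripper_force"],st["time_s"]);env.grab_frame("top")
g=lambda x,b,z:cv2.resize(x["im"][b[1]:b[3],b[0]:b[2],::-1],z,interpolation=cv2.INTER_CUBIC)
cv2.imwrite("pics/g.png",g(s,(270,195,350,275),(560,560)))
E
```

```text
[ 481.04671898 -402.81101129   64.01626291] [-5.13454544  3.4580689  22.08287232] 50.005842447280884 18.55
[ 481.06287183 -402.80154654   64.00274577] [-5.72387214  4.49051861 22.81544196] 50.00580668449402 18.6
[ 481.04750908 -402.8041296    64.00064221] [-5.38425423  3.54795311 22.52998049] 50.005804896354675 18.65
```

View pics/g.png

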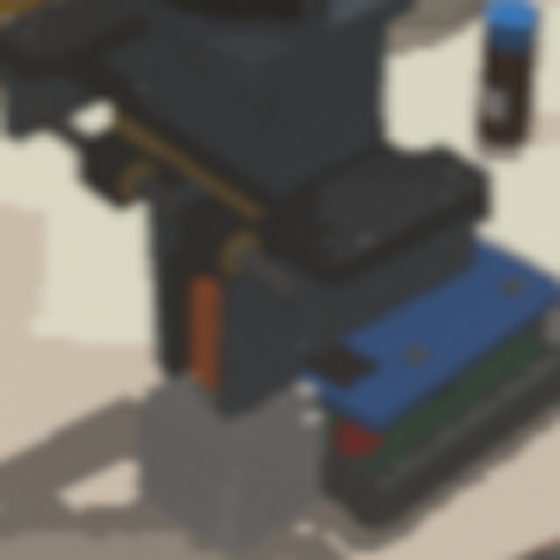

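```bash
python3 -c "
from workcell import env
print(env.job_done())"
```

```text
the job is handed in; nothing more can be done
None
```

The job is handed in, but no verdict came back: both studs were pushed to their stops (red, then blue), the lid swung shut, and the pin was put through the tongue into the jig hole. It was still gripped at 50 N and pressing the lid down with about 22 N when handed in at 18.7 s.

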